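Seat the filter collar on a bench fume extractor

TASK

First turn the damper lever of the white fume-extraction head to 60 degrees (the wide yellow mark on its scale) and leave it there. Then turn the blue knurled filter collar, which stands loose on the port, until its hidden keyways drop over the pins, push it fully home on the steel rim against the sprung seal, and finish while still holding it pushed home with the gripper, because it has no latch. Leave the other things on the bench where they are.

Things in the scene. Friction and masses are not known exactly. Their poses are not given: they have to be found in the camera images.
- head: White fume-extraction head, fixed, a box with its top face 70 mm above the bench. Origin on the bench, in a frame with z up; the box reaches from x = -75 to +75 mm and from y = -135 to +165 mm. The filter port is at x = 0, y = -80 mm; the damper lever turns about x = +30, y = +70 mm.
- damper (a joint): Angle of the damper lever in rad, 0 to 1.571, about a vertical axis. At 0 the lever points along the head's -x; it grows clockwise seen from above, and at 1.571 it points along the head's +y. Scale marks every 15 degrees from 0 to 90; the one at 60 degrees (1.047 rad) is wide and yellow. It has friction (about 2 N at the knob) and stays where it is left.
- damper_pivot (a point): Point on the damper lever's axis, at the housing's top face, 70 mm above the bench.
- damper_knob (a point): Grip point of the damper lever: on the axis of the red upright round knob at its end, 114 mm above the bench, 12 mm below the knob's top. The knob is 16 mm in diameter, its top 126 mm above the bench, its axis 70 mm from the pivot; the flat lever arm below it (10 mm wide) has its top at 85 mm.
- port_axis (a point): Point on the port's upright axis at the top face of the fixed steel rim (outer diameter 61 mm), 78 mm above the bench: the collar's underside lies here when it is fully home.
- seal (a joint): How far the orange sprung seal inside the rim is pushed down, m. 0 when free (its top then 6 mm above the rim); 0.006 when the collar is home on the rim. It pushes back with about 3 N at first and 8 N when home, which lifts the collar again if it is let go.
- collar: Blue knurled filter collar, loose, about 0.14 kg, 57 mm in diameter over the knurling, 50 mm tall, closed on top with a black grille. Origin at the centre of its underside, z up. It stands over a 33 mm spigot in the port (1 mm clearance all round). At the start four pins on the spigot hold it up: its underside is 92 mm above the bench, 14 mm above home. It does not lock.
- collar_dot (a point): White dot on the collar's top, 21.5 mm from its axis, over one of its four keyways, which run straight down inside its bore, 90 degrees apart. The four pins are also 90 degrees apart; their directions differ every time and cannot be seen or read. They meet within a quarter turn either way. The keyways have about 0.1 rad of play either way: feel with a light push (a few N) at least every 0.1 rad.
- collar_top (a point): Centre of the collar's top face, 50 mm above its underside: 142 mm above the bench at the start. When the keyways meet the pins it can sink 8 mm onto the sprung seal (134 mm), and, pushed 6 mm farther against the seal, comes home on the rim (128 mm).
- screwdriver: Bystander: green-handled screwdriver, 160 mm long, lying on the bench.
- tape: Bystander: yellow roll of tape lying flat, 56 mm in diameter, 18 mm high.
- spool: Bystander: metal spool, 54 mm in diameter, 42 mm high.
- flux_jar: Bystander: amber jar with black cap, 48 mm in diameter, 50 mm high.
- spare_filter: Bystander: grey round spare filter, 60 mm in diameter, 24 mm high.
- parts_box: Bystander: closed orange parts box, 60 x 45 x 22 mm.
Things that resemble listed ones, but are neither listed nor needed, are in the scene too. What is shaped like the collar but green or pink is not meant.

How it is judged:
On the way, in this order (a step that is already met when the one before it is completed fails the run):
1. the damper lever stands still at 60 degrees, within 7 degrees (value of joint damper between 0.927 and 1.167 rad and velocity of joint damper between -0.05 and 0.05 rad/s), for 0.3 s.
2. the collar has dropped over the pins (its underside less than 10 mm above the rim) (z of collar in the frame of port_axis below 0.01 m and horizontal distance between collar and port_axis below 0.005 m), for 0.2 s.
At the end, for the whole second after the job is handed in: The gripper is still holding the collar (contact over 1.5 N), at rest, its underside within 1.8 mm of the steel rim, on the port's axis within 4 mm, upright within 0.08 rad, with the seal pushed down more than 4.2 mm; the damper lever is at 60 degrees within 7 degrees (value of joint damper between 0.927 and 1.167 rad and value of joint seal above 0.0042 m and z of collar in the frame of port_axis below 0.0018 m and horizontal distance between collar and port_axis below 0.004 m and angle between collar's own z axis and vertical below 0.08 rad and linear speed of collar below 0.02 m/s and contact force between any of the fingers, the arm and collar above 1.5 N); the arm keeps its last pose, push and grip.
It fails at once if a bystander is moved more than 30 mm (distance of any of screwdriver, tape, spool, flux_jar, spare_filter, parts_box from where it was at the start of the episode above 0.03 m).
It also fails if it takes over 51 s, if anything falls off the work surface, if the arm or the gripper's body presses on something with over 40 N, if the wrist force passes 120 N, or if a joint passes its speed limit or range.

ROBOT

A 6-joint arm with a two-finger parallel gripper is mounted at the origin on the work surface. World frame = base frame: x ahead of the robot, y to its left, z up, the work surface at z = 0. Lengths are in m, angles in rad, forces in N, time in s.
With the tool pointing down it reaches from about 0.275 to 1 m from the base axis. Payload 8.4 kg.
Tool frame: the origin (TCP) lies on the centre line of the jaws, within the pads' length; the fingertips stand 17 mm ahead of it and the grasp point (between the pads) lies 2 mm behind it (bot.tcp_to_tips is the y of the fingertips in the tool frame, in m); y points along the fingers, z is the direction in which the jaws open and shut, and the axes are right-handed (so a half turn about y gives the same grasp; the last joint's range is limited). The gripper opens to 85 mm and grips with 20 to 120 N. Pads are 22 mm wide; open, the fingers measure 114 mm over their backs; the gripper's body (76 mm by 85 mm) begins 54 mm behind the grasp point. The pads swing forward as they close: fully open they stand 13 mm farther back than shut.
Start: joints at [1.222, 0.353, 1.633, -0, 1.155, -0.002], TCP at [0.212, 0.588, 0.248] pointing down, gripper open.
Joint ranges: [-2.63, 2.63], [-0.92, 2.1], [0.06, 2.66], [-1.3, 4.44], [0, 2.69], [-3.02, 3.02]. Speed limits (rad/s): [2.22, 2.22, 2.79, 3.14, 3.14, 3.14].

INTERFACE

Orientations are given as a unit quaternion [x, y, z, w].
In Python, from workcell import bot, hand, kinematics, get_obs, vision, hand_in gives the robot as it stands. The module is installed in compiled form; this text tells all that it offers. Calls block until the motion is done:
- bot.reach(position, orientation): joint-space move of the TCP to a pose.
- bot.servo_line(position, ori=None, velocity=0.15): straight line of the TCP; ori=None keeps the orientation; velocity is the mean speed in m/s.
- bot.goto_joints(angles): joint-space move.
- hand.move_gripper(opening, strength=None): finger opening in m; strength is the grip in N (None keeps the last); returns when the fingers have stopped.
- bot.dwell(seconds).
- kinematics.solve_ik(position, orientation): joint angles nearest the present ones, or None.
- get_obs(): the state.
- vision.read_camera(name): name is "scene" or "top" or "wrist"; returns a dict with "frame" (384x512x3 uint8, red, green, blue), "intrinsics" (3x3 intrinsics, pixels), "dist" ([k1, k2, p1, p2, k3] as OpenCV has them; the pictures are not rectified), "view" (4x4, takes a point from world to camera coordinates). Camera axes: x right, y down, z forward; pixel columns grow to the right and rows downward; lengths in m; the calibration is good to about 2 mm. A picture is of the moment at which its call begins. There is no depth.
A pose or a line that the arm cannot do raises bot.IKError and nothing moves.
- hand_in(): hands the job in, once; it reports no verdict.
The state is a dict: "time_s": time; "joint_pos": joint angles; "joint_vel": joint speeds; "joint_efforts": joint torques, N m; "position": TCP position; "orientation": TCP orientation; "wrist_force": force on the tool from outside, world axes, zero at the start; "ft_torque": the same for the moment, N m; "gripper_width": finger opening in m.
Only numpy, scipy, OpenCV 4.12 (cv2) and the standard library are available. Lean on these libraries where they do the work, as an engineer would, in place of code of your own. Each camera call takes 0.05 s, during which the arm holds its last target.

## Working session

There is one attempt and no reset: what is moved stays moved. The work goes in short steps, each a Python script; the robot and the scene stay as the last script left them, time stands still between calls to the robot, and variables do not carry over. Pictures are saved under pics/ and viewed, and the job is handed in when it is done.

```bash
mkdir -p pics; python3 - <<'E'
from workcell import bot, hand, kinematics, get_obs, vision
import cv2
for n in ("scene","top","wrist"):
    c=vision.read_camera(n); cv2.imwrite(f"pics/{n}0.png",c["frame"][:,:,::-1])
    print(n,c["intrinsics"].tolist(),c["dist"],c["view"].round(4).tolist())
o=get_obs();print(o)
E
```

```text
scene [[404.5388768501741, 0.0, 247.01465911689007], [0.0, 404.5388768501741, 185.19644290201487], [0.0, 0.0, 1.0]] [-0.07697891  0.          0.          0.          0.        ] [[0.0388, 0.9992, 0.0099, -0.0506], [0.7732, -0.0237, -0.6337, -0.3534], [-0.6329, 0.0323, -0.7735, 1.5025], [0.0, 0.0, 0.0, 1.0]]
top [[499.56861815718526, 0.0, 250.3605214871716], [0.0, 499.56861815718526, 186.12186704193314], [0.0, 0.0, 1.0]] [-0.21507536  0.          0.          0.          0.        ] [[-0.0287, -0.9995, -0.0156, 0.0432], [-0.9864, 0.0309, -0.1617, 0.5732], [0.1621, 0.0107, -0.9867, 1.2662], [0.0, 0.0, 0.0, 1.0]]
wrist [[302.03496777522736, 0.0, 254.25187798034366], [0.0, 302.03496777522736, 189.7906654554617], [0.0, 0.0, 1.0]] [-0.03819877  0.          0.          0.          0.        ] [[0.34, 0.9404, -0.0006, -0.623], [0.8911, -0.322, 0.3197, -0.0417], [0.3004, -0.1092, -0.9475, 0.3807], [0.0, 0.0, 0.0, 1.0]]
{'time_s': 0.15, 'joint_pos': array([ 1.22160875e+00,  3.53486187e-01,  1.63394051e+00, -2.31835893e-05,
        1.15521788e+00, -2.40647935e-03]), 'joint_vel': array([ 9.28236254e-04, -1.53734989e-03, -2.03781804e-03, -3.56569338e-04,
        8.87935326e-05, -4.40821489e-04]), 'joint_efforts': array([ 7.37272858e-04, -6.05640364e+01, -3.42335880e+01,  1.36971880e-04,
        6.13719763e-03, -2.18645999e-05]), 'position': array([0.21231459, 0.58747274, 0.24774569]), 'orientation': array([ 0.69687202, -0.1220466 ,  0.12193127, -0.69613704]), 'wrist_force': array([ 0.10558919, -0.62285435, -0.21507838]), 'ft_torque': array([-0.01437071, -0.02459164,  0.04881654]), 'gripper_width': 0.08511132050537902}
```

View pics/scene0.png

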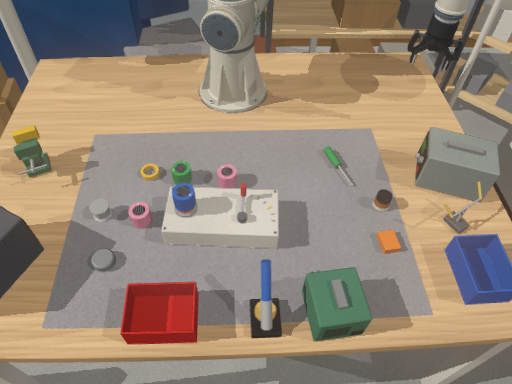

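View pics/top0.png

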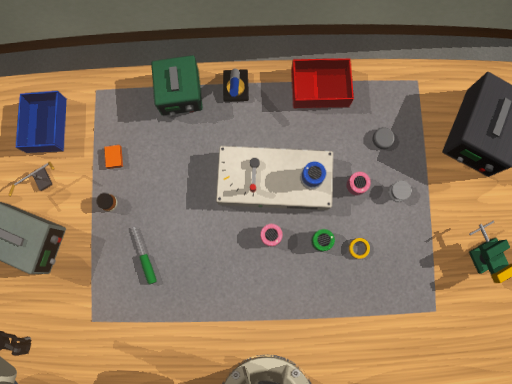

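View pics/wrist0.png

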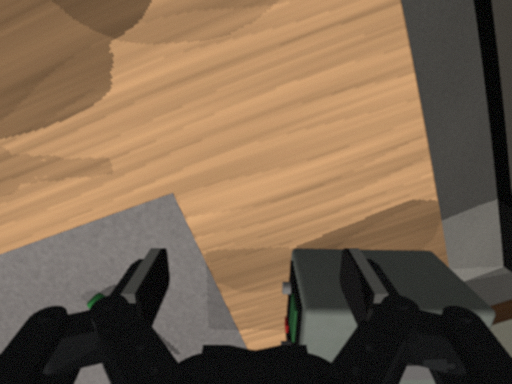

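The scene and top views show the head near the centre. The blue collar is at top px (314,173), the damper pivot near (254,162) and the red knob near (253,187), so the lever is around 0 and points toward the robot. I'll enlarge both views for measuring.

```bash
python3 - <<'E'
import cv2
t=cv2.imread("pics/top0.png")[135:225,205:345]; cv2.imwrite("pics/topz.png",cv2.resize(t,None,fx=5.6,fy=5.6,interpolation=cv2.INTER_CUBIC))
t=cv2.imread("pics/scene0.png")[150:260,150:290]; cv2.imwrite("pics/scenez.png",cv2.resize(t,None,fx=5.4,fy=5.4,interpolation=cv2.INTER_CUBIC))
E
```

```text
(no output)
```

View pics/topz.png

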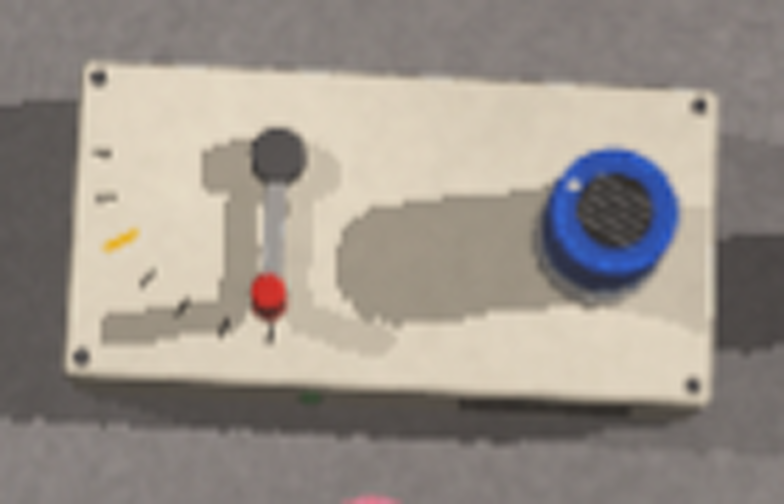

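View pics/scenez.png

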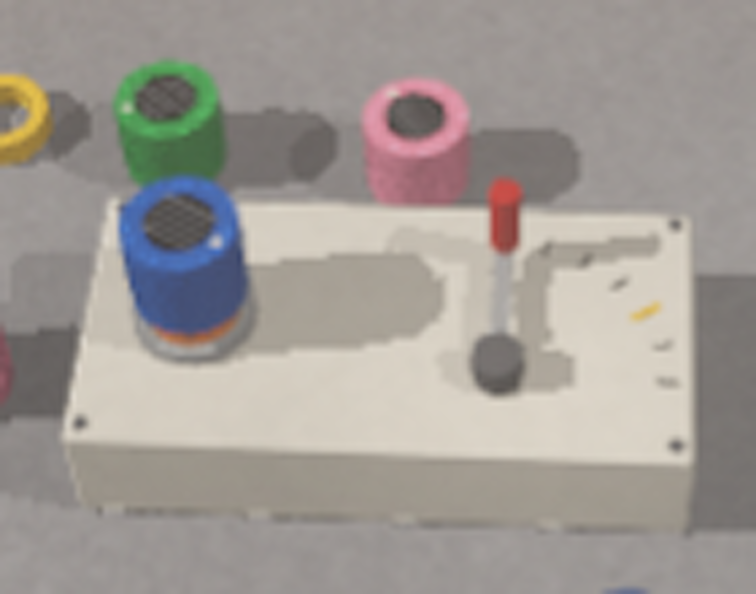

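```bash
cat > h.py <<'E'
import numpy as np, cv2
from scipy.optimize import least_squares
from scipy.spatial.transform import Rotation as R
def proj(c,P):
    P=np.atleast_2d(np.asarray(P,float)); V=np.array(c["view"])
    r,_=cv2.Rodrigues(V[:3,:3])
    return cv2.projectPoints(P,r,V[:3,3],np.array(c["intrinsics"]),np.array(c["dist"]))[0][:,0]
def tri(cs,uvs,z=None):
    f=lambda p: np.concatenate([proj(c,[p[0],p[1],p[2] if z is None else z])[0]-uv for c,uv in zip(cs,uvs)])
    s=least_squares(f,[0.5,0,0.1] if z is None else [0.5,0]); return s.x, s.fun
def headpt(h,p):
    c,s=np.cos(h[2]),np.sin(h[2]); return np.array([h[0]+c*p[0]-s*p[1],h[1]+s*p[0]+c*p[1],p[2]])
E
python3 - <<'E'
from h import *
from workcell import vision
T=vision.read_camera("top");S=vision.read_camera("scene")
zt=lambda p:(np.array(p,float)+.5)/5.6-.5+[205,135]
zs=lambda p:(np.array(p,float)+.5)/5.4-.5+[150,150]
C=[(.075,.165,.07),(.075,-.135,.07),(-.075,-.135,.07),(-.075,.165,.07)]
tu=[zt(p) for p in [(85,62),(717,93),(710,403),(66,374)]]
su=[zs(p) for p in [(692,465),(65,440),(115,198),(690,215)]]
def fit(cs,us):
    f=lambda h: np.concatenate([(proj(c,[headpt(h,p) for p in C])-np.array(u)).ravel() for c,u in zip(cs,us)])
    s=least_squares(f,[.6,0,0]); return s.x,s.fun
for n,a in (("T",([T],[tu])),("S",([S],[su])),("both",([T,S],[tu,su]))):
    h,r=fit(*a); print(n,h.round(4),abs(r).max().round(2)); print(" port",headpt(h,(0,-.08,.142)).round(4),"pivot",headpt(h,(.03,.07,.07)).round(4),"knob0",headpt(h,(-.04,.07,.126)).round(4))
for n,a,b,z in (("collar_top",(615,213),(180,225),.142),("knobtop",(268,286),(506,188),.126),("dot",(574,185),(215,242),.142),("60mark",(121,240),(646,311),.07)):
    print(n,tri([T,S],[zt(a),zs(b)]),"T",tri([T],[zt(a)],z)[0],"S",tri([S],[zs(b)],z)[0])
E
```

```text
T [ 0.5942 -0.0541 -0.0787] 0.73
 port [ 0.5879 -0.1339  0.142 ] pivot [0.6296 0.0133 0.07  ] knob0 [0.5598 0.0188 0.126 ]
S [ 0.5953 -0.055  -0.0764] 1.05
 port [ 0.5892 -0.1348  0.142 ] pivot [0.6306 0.0125 0.07  ] knob0 [0.5608 0.0178 0.126 ]
both [ 0.5947 -0.0546 -0.0777] 1.17
 port [ 0.5885 -0.1343  0.142 ] pivot [0.63   0.0129 0.07  ] knob0 [0.5602 0.0183 0.126 ]
collar_top (array([ 0.58764079, -0.13415106,  0.14016927]), array([ 0.40441168, -0.03702645,  0.41381718,  0.01128387])) T [ 0.5872341  -0.13292789] S [ 0.58903669 -0.13490226]
knobtop (array([0.56156705, 0.01899613, 0.13002424]), array([ 0.37848368, -0.0014642 ,  0.39812419, -0.00406296])) T [0.56225691 0.01995359] S [0.55824161 0.01808618]
dot (array([ 0.60019574, -0.11669735,  0.14265933]), array([ 0.50393159, -0.04157892,  0.51156587,  0.0117559 ])) T [ 0.60026021 -0.11552183] S [ 0.59960099 -0.1180702 ]
60mark (array([0.59467101, 0.08672284, 0.07262693]), array([ 0.32360775,  0.01063029,  0.33157829, -0.0085048 ])) T [0.59520835 0.08771714] S [0.59275513 0.08611984]
```

```bash
cat >> h.py <<'E'
def down(a):  # jaw axis at world yaw a, tool y down
    z=np.array([np.cos(a),np.sin(a),0]); y=np.array([0,0,-1.]); x=np.cross(y,z)
    return R.from_matrix(np.stack([x,y,z],1)).as_quat()
PIV=np.array([.630,.013]); YAW=-.0777
def knob(adeg,r=.070):
    t=np.pi-np.radians(adeg)+YAW; return PIV+r*np.array([np.cos(t),np.sin(t)])
COL=np.array([.5882,-.1342])
E
python3 - <<'E'
from h import *
from workcell import *
T=vision.read_camera("top");S=vision.read_camera("scene")
print("box",tri([T,S],[(17,229),(466,144)]))
o=get_obs(); print("yaw0",R.from_quat(o["orientation"]).as_matrix()[:,2], knob(0),knob(60))
for d in (55.5,55.5-180):
    q=kinematics.solve_ik([*knob(0),.114],down(np.radians(d))); print(d,q)
for d in (0,90,-90,180):
    print(d,kinematics.solve_ik([*COL,.13],down(np.radians(d))))
E
```

```text
box (array([0.46749442, 0.62608678, 0.16654135]), array([-4.82718195, -1.30230831, -4.98021547,  0.77600962]))
yaw0 [ 3.39866234e-01  9.40473724e-01 -3.42673986e-04] [0.5602112  0.01843353] [0.59981117 0.07615564]
55.5 [ 3.02166220e-02  4.19114794e-01  1.88169464e+00 -4.44089210e-16
  8.40783217e-01 -9.38441113e-01]
-124.5 [ 3.02166220e-02  4.19114794e-01  1.88169464e+00 -4.44089210e-16
  8.40783217e-01  2.20315154e+00]
0 [-2.26800401e-01  4.52834182e-01  1.77757703e+00 -4.44089210e-16
  9.11181442e-01 -2.26800401e-01]
90 [-2.26800401e-01  4.52834182e-01  1.77757703e+00 -4.44089210e-16
  9.11181442e-01 -1.79759673e+00]
-90 [-2.26800401e-01  4.52834182e-01  1.77757703e+00 -4.44089210e-16
  9.11181442e-01  1.34399593e+00]
180 [-2.26800401e-01  4.52834182e-01  1.77757703e+00 -4.44089210e-16
  9.11181442e-01  2.91479225e+00]
```

```bash
python3 - <<'E'
from h import *
from workcell import *
q=down(np.radians(55.5))
bot.reach([*knob(0),.21],q)
o=get_obs();print(o["time_s"],o["position"],o["wrist_force"])
hand.move_gripper(.05)
for n in ("wrist","top"):
    c=vision.read_camera(n); cv2.imwrite(f"pics/{n}1.png",c["frame"][:,:,::-1])
    print(n, proj(c,[[*knob(0),.126],[*PIV,.07],[*COL,.142]]))
print(get_obs()["time_s"],get_obs()["gripper_width"])
E
```

```text
2.725 [0.56027042 0.01919582 0.2100495 ] [-0.09300146 -0.60090635 -0.04730059]
wrist [[255.84852473 203.79255009]
 [290.9388977  240.40886899]
 [122.38128171 334.49973378]]
top [[253.0864197  186.45919115]
 [254.59727423 163.40420687]
 [314.90634711 172.22280774]]
3.2667 0.04980977162454129
```

View pics/wrist1.png

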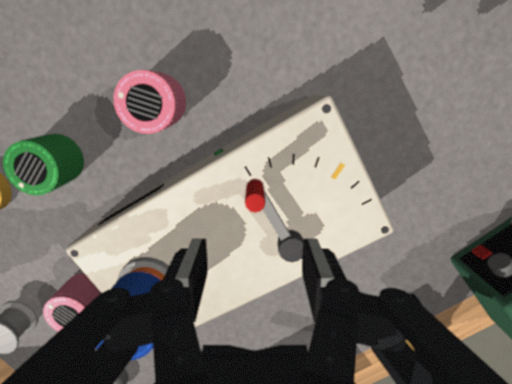

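The wrist view shows the red knob top at about (256,202), against a predicted (256,204), and the pivot at (290,244). The fit holds, so I'll grip the knob and swing it.

```bash
python3 - <<'E'
from h import *
from workcell import *
q=down(np.radians(55.5))
bot.servo_line([*knob(0),.114],q,velocity=.15)
hand.move_gripper(.012,30)
o=get_obs();print(o["time_s"],o["gripper_width"],o["position"],o["wrist_force"])
for a in (10,20,30,40,50,60):
    bot.servo_line([*knob(a),.114],q,velocity=.06)
    o=get_obs();print(a,round(o["time_s"],2),o["position"].round(4),o["wrist_force"].round(1),round(o["gripper_width"],4))
bot.dwell(.3); o=get_obs(); print(o["position"],o["wrist_force"])
for n in ("wrist","top"):
    c=vision.read_camera(n); cv2.imwrite(f"pics/{n}2.png",c["frame"][:,:,::-1])
E
```

```text
4.4583 0.014769473113032871 [0.56077929 0.01848356 0.11488748] [-1.3048903  -0.22468065  6.40383516]
10 4.81 [0.5618 0.0307 0.1147] [-5.1  1.5  9.3] 0.0148
20 5.16 [0.5651 0.0424 0.1145] [-6.3  2.6  9.9] 0.015
30 5.51 [0.5716 0.0529 0.1144] [-3.9  1.9  5.8] 0.0153
40 5.86 [0.5792 0.0624 0.1142] [-4.2  1.8  4.3] 0.0152
50 6.21 [0.5887 0.0705 0.1141] [-4.1  3.3  4.6] 0.0152
60 6.56 [0.5998 0.0763 0.1141] [-2.4  2.4  3.2] 0.0147
[0.59970498 0.07625702 0.11402376] [-2.59606899  2.86812254  2.43800097]
```

View pics/wrist2.png

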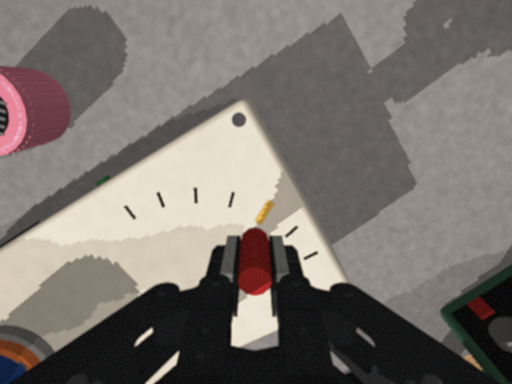

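The lever is held just inside the yellow mark, with the knob at (255,262) lined up with the mark at (264,211). I'll release, rise and check it.

```bash
python3 - <<'E'
from h import *
from workcell import *
q=down(np.radians(55.5))
hand.move_gripper(.05)
p=get_obs()["position"]
bot.servo_line([p[0],p[1],.20],velocity=.2)
w=vision.read_camera("wrist"); cv2.imwrite("pics/wrist3.png",w["frame"][:,:,::-1]); print(proj(w,[[*knob(60),.126],[*PIV,.07]]))
hand.move_gripper(.085)
bot.reach([*COL,.22],q)
o=get_obs();print(o["time_s"],o["position"],o["wrist_force"],o["gripper_width"])
for n in ("wrist","top"):
    c=vision.read_camera(n); cv2.imwrite(f"pics/{n}4.png",c["frame"][:,:,::-1]); print(n,proj(c,[[*COL,.142]]))
E
```

```text
[[256.55137021 209.25065365]
 [219.32739464 245.8290256 ]]
9.325 [ 0.58824768 -0.13335195  0.2198738 ] [ 0.37468415  0.46794655 -0.41446292] 0.08509416078011352
wrist [[255.02050982 207.35031825]]
top [[314.90634711 172.22280774]]
```

View pics/wrist3.png

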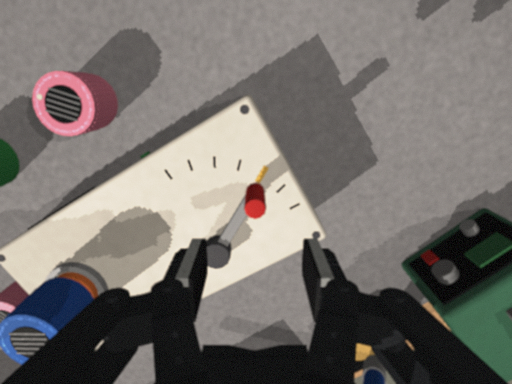

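View pics/wrist4.png

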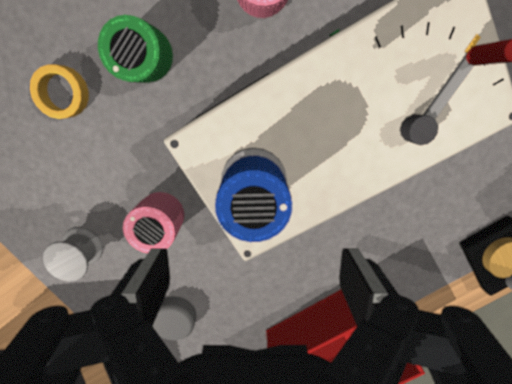

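The lever points straight at the yellow mark: knob (255,200), pivot (218,254), mark (264,173). The collar top centre is at (254,206), within 1.5 px of the prediction. I'll descend and grip the collar, then do one light test push.

```bash
python3 - <<'E'
from h import *
from workcell import *
def P(s):
    o=get_obs();print(s,round(o["time_s"],2),o["position"].round(4),"F",o["wrist_force"].round(2),"M",o["ft_torque"].round(2),round(o["gripper_width"],4),o["joint_pos"][5].round(3))
bot.servo_line([*COL,.128],velocity=.15); P("down")
hand.move_gripper(.050,40); P("grip"); bot.dwell(.1); P("")
for dz in (.0005,.001,.0015):
    bot.servo_line([*COL,.128-dz],velocity=.01); P(dz)
E
```

```text
down 10.19 [ 0.5888 -0.134   0.1286] F [-0.39 -0.66  1.1 ] M [-0.05 -0.05  0.02] 0.0848 -1.195
grip 10.57 [ 0.5889 -0.1342  0.1293] F [-1.42  1.02  5.88] M [ 0.23  0.14 -0.03] 0.0548 -1.195
 10.68 [ 0.5889 -0.1342  0.1293] F [0.1  0.85 5.29] M [ 0.26  0.15 -0.03] 0.055 -1.195
0.0005 10.93 [ 0.589  -0.1342  0.1292] F [-1.85  0.89  9.7 ] M [ 0.3   0.37 -0.03] 0.0551 -1.195
0.001 11.18 [ 0.589  -0.1343  0.1292] F [-3.4   2.25 15.04] M [ 0.35  0.65 -0.03] 0.0552 -1.195
0.0015 11.43 [ 0.5891 -0.1343  0.1292] F [-6.35  0.88 19.41] M [0.38 0.91 0.02] 0.0553 -1.195
```

Stiffness is about 10 N/mm and the side forces are small. Commanding z = 0.128 gives about a 5 N push, so a drop will show as a loss of force and a lower z. Next I'll turn in 0.08 rad steps under that light push.

```bash
python3 - <<'E'
from h import *
from workcell import *
def P(s):
    o=get_obs();print(s,round(o["time_s"],2),o["position"].round(4),"F",o["wrist_force"].round(1),"M",o["ft_torque"].round(2),round(o["gripper_width"],4)); return o
yaw=np.radians(55.5); Z=.1279; XY=COL
for i in range(22):
    bot.reach([*XY,Z],down(yaw)); 
    o=P(f"{i} {yaw:.3f}")
    if o["position"][2]<.1284 and i: print("DROP?"); break
    if o["time_s"]>30: break
    yaw-=.08
print("yaw",yaw)
E
```

```text
0 0.969 11.68 [ 0.5889 -0.1344  0.1292] F [-1.2  1.1 10. ] M [0.14 0.38 0.03] 0.055
1 0.889 11.93 [ 0.5892 -0.1345  0.1292] F [-2.   0.5  8.7] M [ 0.06  0.18 -0.18] 0.0551
2 0.809 12.18 [ 0.5893 -0.1346  0.1293] F [-0.4 -0.3  8.8] M [ 0.01  0.12 -0.15] 0.0551
3 0.729 12.43 [ 0.5894 -0.1346  0.1293] F [-0.3  0.4  8.1] M [-0.03  0.06 -0.07] 0.0554
4 0.649 12.68 [ 0.5894 -0.1346  0.1293] F [0.5 0.1 9.1] M [-0.09  0.12 -0.12] 0.0549
5 0.569 12.93 [ 0.5893 -0.1346  0.1292] F [-1.  -1.2  9.3] M [-0.09  0.14 -0.07] 0.055
6 0.489 13.18 [ 0.5893 -0.1346  0.1293] F [-0.9 -0.9  9.7] M [-0.11  0.13 -0.1 ] 0.0549
7 0.409 13.43 [ 0.5892 -0.1346  0.1293] F [-1.1 -0.9  9.1] M [-0.09  0.21 -0.1 ] 0.0553
8 0.329 13.68 [ 0.5892 -0.1346  0.1293] F [-0.6 -0.6  8.9] M [-0.1   0.22 -0.12] 0.0552
9 0.249 13.93 [ 0.5891 -0.1346  0.1292] F [-1.2 -0.8 10.5] M [-0.13  0.26 -0.11] 0.0552
10 0.169 14.18 [ 0.589  -0.1347  0.129 ] F [-1.8 -1.   8.6] M [-0.15  0.25 -0.08] 0.0553
11 0.089 14.43 [ 0.5887 -0.1346  0.1285] F [ 0.8 -1.2  5.2] M [-0.36  0.05 -0.09] 0.0551
12 0.009 14.68 [ 0.5877 -0.134   0.1274] F [-0.1  0.1 -1.8] M [-0.07  0.03 -0.01] 0.0553
DROP?
yaw 0.008657734856853033
```

Around yaw 0.01 the force drops to about −1.8 N, which is the collar's weight, and z sinks 2 mm. I'll push down from there, watching the force.

```bash
python3 - <<'E'
from h import *
from workcell import *
def P(s):
    o=get_obs();print(s,round(o["time_s"],2),o["position"].round(4),"F",o["wrist_force"].round(1),"M",o["ft_torque"].round(2),round(o["gripper_width"],4)); return o
for z in (.126,.124,.122,.120,.118,.1165,.115,.114):
    bot.servo_line([*COL,z],down(.0087),velocity=.02)
    o=P(z)
    if o["wrist_force"][2]>14: break
E
```

```text
0.126 14.93 [ 0.5879 -0.1341  0.1255] F [-0.8 -0.4 -1.1] M [-0.07 -0.03  0.04] 0.055
0.124 15.18 [ 0.588  -0.1341  0.1238] F [ 0.3 -0.1 -0.5] M [-0.05 -0.01 -0.01] 0.0547
0.122 15.43 [ 0.5881 -0.1341  0.1218] F [ 0.9  0.2 -1.8] M [-0.02  0.02 -0.01] 0.0551
0.12 15.68 [ 0.5884 -0.1343  0.1202] F [ 0.2 -0.7  1.1] M [-0.09  0.08 -0.08] 0.0553
0.118 15.93 [ 0.5884 -0.1343  0.1182] F [ 0.6 -0.8  3.3] M [-0.09  0.03 -0.02] 0.0554
0.1165 16.18 [ 0.5884 -0.1343  0.1167] F [-0.2 -0.5  5.2] M [-0.12  0.01  0.08] 0.0553
0.115 16.43 [ 0.5884 -0.1343  0.1154] F [-1.3 -0.5  7.2] M [-0.11  0.15 -0.  ] 0.0552
0.114 16.68 [ 0.5884 -0.1343  0.1153] F [-5.2  0.4 16.1] M [0.09 0.72 0.03] 0.0549
```

Forces match the description: the seal engages at about 0.1205 (rising from about 1 to 7 N), then there is a hard stop at 0.1153, 14 mm below the start. I'll check visually and for creep before handing in.

```bash
python3 - <<'E'
from h import *
from workcell import *
bot.dwell(1.0)
o=get_obs();print(o["time_s"],o["position"].round(4),o["wrist_force"].round(1),o["gripper_width"],abs(o["joint_vel"]).max())
T=vision.read_camera("top")["frame"][:,:,::-1];S=vision.read_camera("scene")["frame"][:,:,::-1]
W=vision.read_camera("wrist")["frame"][:,:,::-1]
cv2.imwrite("pics/end_s.png",cv2.resize(S[150:260,150:290],None,fx=5.4,fy=5.4,interpolation=cv2.INTER_CUBIC))
cv2.imwrite("pics/end_t.png",T); cv2.imwrite("pics/end_w.png",W)
E
```

```text
17.675 [ 0.5884 -0.1343  0.1153] [-5.4  1.  16.3] 0.05497509380803397 0.0009591888165675306
```

View pics/end_s.png

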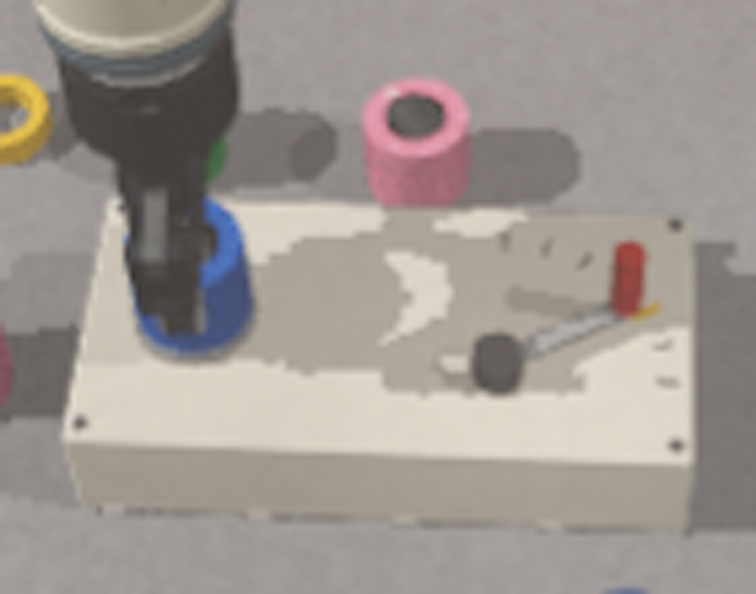

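View pics/end_t.png

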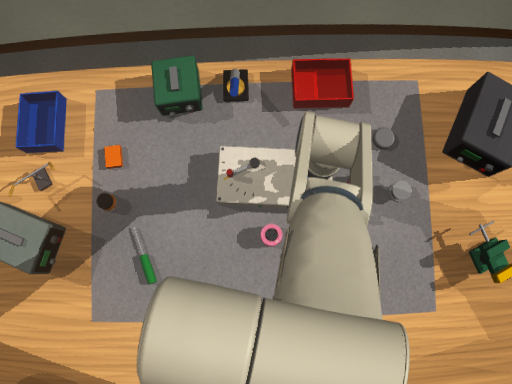

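View pics/end_w.png

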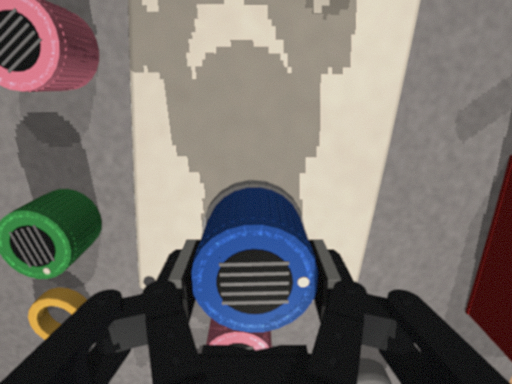

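The scene view shows the collar seated on the rim around (195,345) with no orange seal visible, and the lever still pointing at the yellow mark at (648,311). In the top and wrist views the visible bystanders look unmoved and the collar is upright in the jaws. Readings are steady, so I'm handing in.

```bash
python3 -c "
from workcell import *
hand_in(); o=get_obs(); print(o['time_s'],o['position'],o['wrist_force'])"
```

```text
the job is handed in; nothing more can be done
the job is handed in; nothing more can be done
```

I handed the job in at about 18 s of the 51 s allowed, with the damper at 60 degrees and the collar held pushed home in the gripper. The hand-in reports no verdict, and the state could not be read afterwards, so the checks below are from just before it.

- **Damper lever:** I gripped the knob, swung the lever along its arc to 60° and let go. Every picture since shows it pointing at the yellow mark.
- **Collar:** I turned it about 0.96 rad clockwise in 0.08 rad steps under a light push of about 9 N, more than the few N advised. It dropped over the pins, and I pushed it down against the seal to a hard stop 14.0 mm below its start height. The force rose from about 1 to 7 N through the seal, then jumped to 16 N at the stop.
- **Last checks:** After a 1 s dwell the readings were steady: upward force 16 N, side force about 5 N, speed about 0. The collar looks upright, and no orange seal shows in the scene view.
- **Position:** The tool was within 0.3 mm of the port position I measured in the images.
- **Bystanders:** Nothing came near them. Those not hidden by the arm look unmoved in the top view; the tape could only be checked in the wrist and scene pictures.
- **Disagreements:** None of the checks failed. Camera measurements differed from each other by up to about 2 mm, apart from knob-top height and single-view estimates (about 4 mm).

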